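Fit the tee handle on the yard tap and open it

TASK

Take the iron tee handle out of the funnel catch-all on the shelf's edge, fit its square socket fully home on the tap's leaning square stem so that the collar rests flat on the brass shoulder, then turn the tap open with it, counter-clockwise as seen looking down onto the stem, as far as it goes. Leave the handle on the stem, and do not shift the other things lying about.

Things in the scene. Friction and masses are not known exactly. Their poses are not given: they have to be found in the camera images.
- handle: Dark iron tee handle, 82 mm high, 0.28 kg. Origin: centre of its open lower face, z up. Below: square collar 38 mm wide, 52 mm high, its bore 24.6 mm square and 46 mm deep, sides parallel to x and y. Above: bar along x, 120 long, 16 wide (y), z = 52 to 82 mm; grip it across its width at the middle, fingertips above z = 53 mm. It starts upright in the funnel, at any yaw.
- funnel_floor (a point): Centre of the inner floor of the galvanized funnel fixed to the front edge of a small cedar shelf, 75 mm above the work surface; the handle stands on it. z up. Throat 60 mm wide; rim 134 mm wide, 35 mm above this point. The shelf's plank lies at x = 67 to 207 mm, y = -110 to 110 mm in this frame, its top 90 mm above the work surface.
- stem_seat (a point): Centre of the brass shoulder (50 mm wide) at the foot of the tap's square stem, 150 mm above the work surface, where the handle's lower face must rest. z runs out along the stem, leaning 30 degrees from vertical; x and y are square to its flats and turn with it. Steel stem 22 mm wide, 44 mm long, the last 10 mm tapered to 14 mm wide. Any of the four ways round fits.
- stem (a joint): Turn of the tap's stem in rad, growing counter-clockwise as seen looking down onto the stem's end: 0 shut, 1.4 fully open (stop). It starts between 0 and 0.45 and stays where it is left (stiffness about 0.1 Nm).
- tap: The brass tap on a dark wood base 110 mm square and 30 mm high. Fixed. Origin on the work surface under the centre of the shoulder, z up; the stem leans to -x, the spout points to +x, up to 140 mm out and 120 mm high.
- mug: Bystander: blue enamel mug, 76 mm wide, 75 mm high, handle at +y, on the shelf behind the funnel. Origin at the centre of its underside.
- matchbox_tin: Bystander: open tin matchbox holder, 35 x 58 x 75 mm, on the shelf behind the funnel. Origin at the centre of its underside.
- barn_key: Bystander: rusted iron barn key, 140 mm long, 12 mm thick, lying on the work surface. Origin near its middle, underneath.
- horn_comb: Bystander: pale horn comb, 140 x 38 x 6 mm, lying on the work surface. Origin near its middle, underneath.
- boot_brush: Bystander: boot brush, 160 x 50 x 52 mm, bristles down. Origin at the centre of its underside.
Things that resemble listed ones, but are neither listed nor needed, are in the scene too. Leave any red look-alike of the tap alone.

How it is judged:
On the way:
1. the handle is fully home on the stem before the tap is turned open (distance between handle and stem_seat below 0.005 m and angle between the z axis of handle and the z axis of stem_seat, either way round below 0.09 rad and value of joint stem below 1 rad), for 0.2 s.
At the end, for the whole second after the job is handed in: The handle sits at rest on the stem, its lower face's centre within 5 mm of the shoulder's and its axis within 0.09 rad of the stem's, and the stem is turned beyond 1.27 rad (the stop is at 1.4) (distance between handle and stem_seat below 0.005 m and angle between the z axis of handle and the z axis of stem_seat, either way round below 0.09 rad and value of joint stem above 1.27 rad and linear speed of handle below 0.01 m/s and angular speed of handle below 0.1 rad/s); the robot touches nothing.
It fails at once if a bystander (mug, tin, key, comb, brush) is shifted by more than 30 mm (distance of any of mug, matchbox_tin, barn_key, horn_comb, boot_brush from where it was at the start of the episode above 0.03 m).
It also fails if it takes over 53 s, if anything falls off the work surface, if the arm or the gripper's body presses on something with over 40 N, if the wrist force passes 120 N, or if a joint passes its speed limit or range.

ROBOT

A 6-joint arm with a two-finger parallel gripper is mounted at the origin on the work surface. World frame = base frame: x ahead of the robot, y to its left, z up, the work surface at z = 0. Lengths are in m, angles in rad, forces in N, time in s.
With the tool pointing down it reaches from about 0.4 to 0.925 m from the base axis. Payload 12.5 kg.
Tool frame: the origin (TCP) lies midway between the tips of the shut fingers; the grasp point (between the pads) lies 19 mm behind it (r.grasp_offset is the distance from the TCP to the grasp point, in m); z points along the fingers, y is the line along which they close (so a half turn about z gives the same grasp; the last joint's range is limited). The gripper opens to 95 mm and grips with 3 to 60 N. Pads are 20 mm wide; open, the fingers measure 119 mm over their backs; the gripper's body (75 mm by 180 mm) begins 59 mm behind the grasp point.
Start: joints at [-1.341, 0.491, 1.559, -0, 1.092, -0.106], TCP at [0.206, -0.59, 0.215] pointing down, gripper open.
Joint ranges: [-3.1, 3.1], [-0.84, 2.19], [0.05, 2.79], [-1.13, 4.28], [0.06, 2.93], [-2.69, 2.69]. Speed limits (rad/s): [2.22, 2.22, 2.79, 3.14, 3.14, 3.14].

INTERFACE

Orientations are given as a rotation vector (axis times angle).
In Python, from rig import r, eyes, workorder gives the robot as it stands.
- The arm moves only by the shell command python3 -m handwheel 'ROWS' [FORCE]. ROWS is JSON, a list of rows, each an object with "xyz": the shift along the world's x, y, z in mm, a list of three; "delta_rot": the turn, a rotation vector about the world's x, y, z in rad, a list of three; "jaw": the closure, from 0 (fully open) to 1 (shut). A call has 1 to 8 rows; each row shifts and turns the commanded pose from where the row before left it; what a row does not reach is not made up. A row lasts 1/8 s, in which the tool goes at most 62.5 mm and 10.7 degrees, less where a joint would pass 70% of its speed; a pose out of reach is approached as far as the arm can. A call with a gripper value outside its range is refused whole. The fingers move at their own pace and stop on an object; FORCE is the grip in N (left out, the last holds). Time passes only in rows, so rows that do not move let the fingers close. It gives the time, the measured TCP pose, the force, the opening and the grip force at its end, in the units of the state.
- r.observe(): the state, without advancing time (a new reading comes with each control period).
- eyes.snapshot(name): name is "side" or "top"; returns a dict with "pixels" (400x640x3 uint8, blue, green, red), "range_z" (400x640 float32, m along the optical axis (not along the pixel's ray), 0 where there is no reading), "fx", "fy", "cx", "cy" (pixels), "k1" (the pictures are not rectified: a ray, as slopes to the right and down, at radius r is drawn at 1 + k1 r^2 times it, then the intrinsics apply), "xyz" and "rotation" of the camera in the world. Camera axes: x right, y up, looking along -z (the intrinsics and any distortion apply to the point x, -y, -z); pixel columns grow to the right and rows downward; lengths in m; the calibration is good to about 2 mm. A picture is of the moment at which its call begins.
- workorder.job_done(): hands the job in; it is judged then, once.
The state is a dict: "clock": time; "qpos": joint angles; "joint_vel": joint speeds; "joint_efforts": joint torques, N m; "ee_pos": TCP position; "orientation": TCP orientation; "wrist_force": force on the tool from outside, world axes, zero at the start; "torque": the same for the moment, N m; "finger_gap": finger opening in m; "grip_force": force on a finger pad.
Only numpy, scipy, OpenCV 4.12 (cv2) and the standard library are available. Lean on these libraries where they do the work, as an engineer would, in place of code of your own. Each camera call takes 0.05 s, during which the arm holds its last target. There are 200 camera calls.

## Working session

There is one attempt and no reset: what is moved stays moved. The work goes in short steps, Python scripts to look and compute and a shell command to move; the robot and the scene stay as the last step left them, time stands still between calls to the robot, and variables do not carry over. Pictures are saved under pics/ and viewed, at most 10 in all, crops included, and the job is handed in when it is done.

```bash
mkdir -p pics; ls; cat > h.py <<'E'
from rig import r, eyes, workorder
import numpy as np, cv2
from scipy.spatial.transform import Rotation as R
def snap(n):
    s=eyes.snapshot(n); np.savez('%s.npz'%n, **{k:np.asarray(v) for k,v in s.items()}); return s
def load(n): return dict(np.load('%s.npz'%n))
def rot(s):
    q=np.asarray(s['rotation'],float)
    return q if q.shape==(3,3) else R.from_rotvec(q).as_matrix()
def slopes(s,uv):
    uv=np.asarray(uv,float).reshape(-1,2)
    K=np.array([[s['fx'],0,s['cx']],[0,s['fy'],s['cy']],[0,0,1]],float)
    d=(uv-[K[0,2],K[1,2]])/[K[0,0],K[1,1]]; u=d.copy()
    for _ in range(20): u=d/(1+s['k1']*(u**2).sum(1,keepdims=True))
    return u
def ray(s,uv):
    u=slopes(s,uv); return np.c_[u[:,0],-u[:,1],-np.ones(len(u))]@rot(s).T
def onplane(s,uv,z):
    d=ray(s,uv); o=np.asarray(s['xyz'],float); return o+d*((z-o[2])/d[:,2])[:,None]
def cloud(s):
    h,w=s['range_z'].shape; v,u=np.mgrid[:h,:w]
    return (np.asarray(s['xyz'])+ray(s,np.c_[u.ravel(),v.ravel()])*s['range_z'].ravel()[:,None]).reshape(h,w,3)
def proj(s,p):
    c=(np.asarray(p,float).reshape(-1,3)-s['xyz'])@rot(s); a=np.c_[c[:,0],-c[:,1]]/-c[:,2:]
    a=a*(1+s['k1']*(a**2).sum(1,keepdims=True)); return a*[s['fx'],s['fy']]+[s['cx'],s['cy']]
E
python3 - <<'E'
from h import *
for n in('side','top'):
    s=snap(n); cv2.imwrite(f'pics/{n}0.png',s['pixels']); print(n,{k:np.round(v,4).tolist() for k,v in s.items() if k not in('pixels','range_z')})
print(r.observe())
E
```

```text
pics
side {'fx': 420.3917, 'fy': 420.3917, 'cx': 319.9071, 'cy': 198.2941, 'k1': 0.0014, 'xyz': [-0.1014, 0.778, 0.8489], 'rotation': [0.3601, -1.1162, -2.2616]}
top {'fx': 470.941, 'fy': 470.941, 'cx': 314.3112, 'cy': 201.389, 'k1': -0.0198, 'xyz': [0.3245, 0.0044, 1.7302], 'rotation': [0.0738, -0.0729, -1.5941]}
{'clock': 0.1, 'qpos': array([-1.34060264e+00,  4.91442168e-01,  1.55940644e+00, -2.55367008e-05,
        1.09169114e+00, -1.05611189e-01]), 'joint_vel': array([-0.00147319, -0.00198627, -0.00240692,  0.00066005,  0.00081325,
       -0.00072129]), 'joint_efforts': array([ 2.31805025e-03, -6.13625622e+01, -2.58606452e+01,  6.93365419e-02,
        4.70070296e-02, -5.74474143e-05]), 'ee_pos': array([ 0.2059136 , -0.58986944,  0.21414949]), 'orientation': array([-3.09648024e+00, -5.24866684e-01,  1.28090413e-04]), 'wrist_force': array([ 0.24407542, -0.31527141, -0.43757874]), 'torque': array([ 0.04625246, -0.0343076 ,  0.0236918 ]), 'grip_force': 0.0, 'finger_gap': 0.09534008378398794}
```

View pics/side0.png

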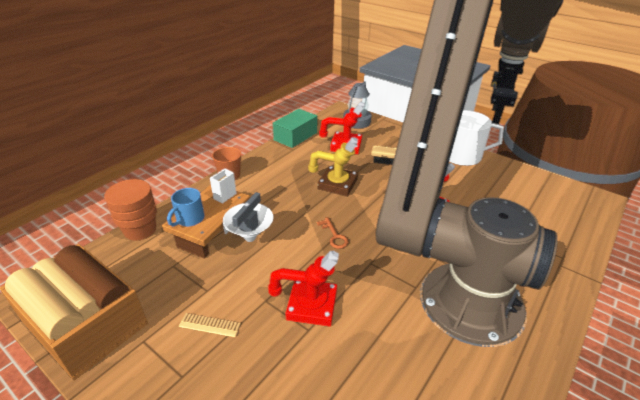

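View pics/top0.png

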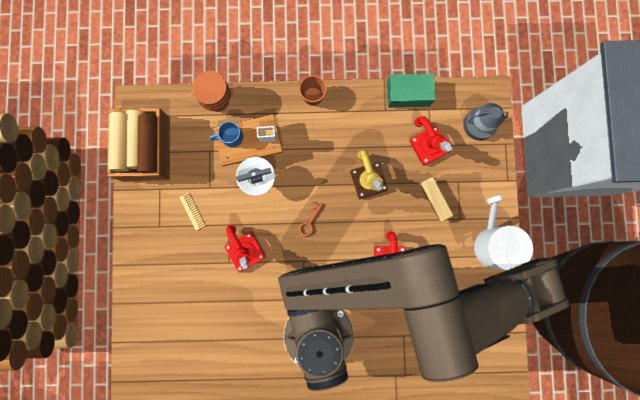

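Candidates: the handle is the dark tee in the funnel, top (255,176) / side (247,213), and nothing else looks like it. For the tap, the brass one is at top (369,180) / side (340,170). The red look-alikes are at top (243,255), (430,140) and (390,245). I choose the brass one and check it in a close crop.

```bash
python3 - <<'E'
from h import *
t=load('top'); s=load('side')
a=cv2.resize(t['pixels'][150:210,215:395],None,fx=4.4,fy=4.4,interpolation=cv2.INTER_CUBIC)
b=cv2.resize(s['pixels'][120:250,205:380],None,fx=2.6,fy=2.6,interpolation=cv2.INTER_CUBIC)
c=np.zeros((a.shape[0]+b.shape[0],800,3),np.uint8); c[:a.shape[0],:a.shape[1]]=a[:,:800]; c[a.shape[0]:,:b.shape[1]]=b
cv2.imwrite('pics/crop.png',c[:600])
for n,im,box in(('top',t,(236,157,276,197)),('side',s,(222,185,275,240))):
    C=cloud(im); x0,y0,x1,y1=box; P=C[y0:y1,x0:x1].reshape(-1,3); px=im['pixels'][y0:y1,x0:x1].reshape(-1,3).astype(int)
    m=(abs(P[:,2]-.157)<.006)&(px.max(1)<140)
    v,u=np.mgrid[y0:y1,x0:x1]; uv=np.c_[u.ravel(),v.ravel()][m]
    Q=onplane(im,uv,.157)[:,:2]; print(n,m.sum(),'zmed',np.median(P[m,2]),'rect',cv2.minAreaRect((Q*1000).astype(np.float32)),Q.mean(0))
    hsv=cv2.cvtColor(im['pixels'],cv2.COLOR_BGR2HSV)
    # funnel rim z=.11
    g=(abs(P[:,2]-.11)<.006); print(' rim',cv2.minEnclosingCircle((P[g,:2]*1000).astype(np.float32)))
for n,im,box in(('top',t,(345,145,392,202)),('side',s,(305,130,365,200))):
    C=cloud(im); x0,y0,x1,y1=box; P=C[y0:y1,x0:x1].reshape(-1,3); px=im['pixels'][y0:y1,x0:x1].reshape(-1,3).astype(int)
    hsv=cv2.cvtColor(im['pixels'],cv2.COLOR_BGR2HSV)[y0:y1,x0:x1].reshape(-1,3)
    grey=(hsv[:,1]<60)&(hsv[:,2]>90)&(P[:,2]>.13)
    print(n,'stem',grey.sum(),np.round(P[grey].mean(0),4)); 
    v,u=np.mgrid[y0:y1,x0:x1]; print(np.c_[u.ravel(),v.ravel()][grey].mean(0), np.round(P[grey].min(0),3),np.round(P[grey].max(0),3))
    b=(P[:,2]>.022)&(P[:,2]<.036); print(' base',cv2.minAreaRect((P[b,:2]*1000).astype(np.float32)))
    sp=(P[:,2]>.05)&(hsv[:,1]>120); d=P[sp]; print(' brass',np.round(d.min(0),3),np.round(d.max(0),3))
E
```

```text
top 131 zmed 0.1573398468693985 rect ((569.7139892578125, 206.54266357421875), (16.898475646972656, 116.15245819091797), 14.69177532196045) [0.56815766 0.21042313]
 rim ((570.4667358398438, 207.2150115966797), 66.34928131103516)
side 161 zmed 0.15675116941110834 rect ((566.7708740234375, 209.07693481445312), (19.795923233032227, 123.26873779296875), 14.199707984924316) [0.56665277 0.20675379]
 rim ((605.196533203125, 187.77940368652344), 106.99384307861328)
top stem 75 [ 0.5193 -0.2068  0.1793]
[377.32       184.85333333] [ 0.5   -0.222  0.148] [ 0.538 -0.192  0.195]
 base ((557.4635620117188, -197.2379150390625), (110.54556274414062, 111.37469482421875), 15.475481986999512)
 brass [ 0.324 -0.228  0.051] [0.662 0.004 1.73 ]
side stem 103 [ 0.5094 -0.1926  0.1791]
[351.19417476 144.32038835] [-0.101 -0.228  0.14 ] [0.535 0.778 0.849]
 base ((663.4755859375, -286.5384216308594), (222.56549072265625, 398.63885498046875), 30.222366333007812)
 brass [-0.101 -0.431  0.05 ] [0.78  0.778 0.849]
```

View pics/crop.png

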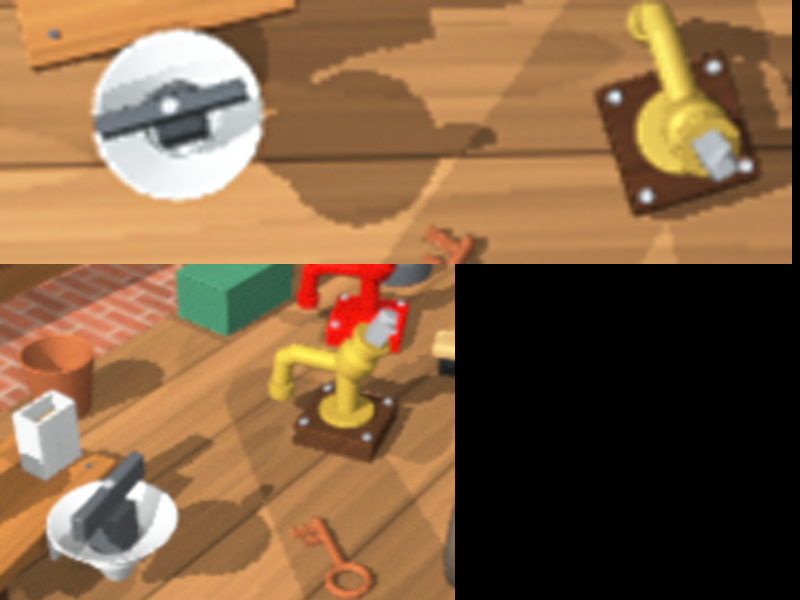

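The crop confirms it: brass-yellow tap with a grey stem at top (377,185), and a dark tee bar in the funnel with its middle at top (255,176). Next I find the stem's pose from the points in the stem's own frame.

```bash
python3 - <<'E'
from h import *
yaw=np.radians(15.5); Rt=R.from_euler('z',yaw)*R.from_euler('y',-np.pi/6); M=Rt.as_matrix(); o=np.array([.5575,-.1972,.150])
pl=np.zeros((600,800,3),np.uint8)+255
for k,(n,c,rad) in enumerate((('top',(377,185),12),('side',(351,145),16))):
    im=load(n); C=cloud(im); u0,v0=c
    sl=np.s_[v0-rad-8:v0+rad+8,u0-rad-8:u0+rad+8]
    P=C[sl].reshape(-1,3); h=cv2.cvtColor(im['pixels'],cv2.COLOR_BGR2HSV)[sl].reshape(-1,3).astype(int)
    near=np.linalg.norm(P[:,:2]-[.53,-.2],axis=1)<.08
    g=near&(h[:,1]<70)&(h[:,2]>90)&(P[:,2]>.14); b=near&(h[:,0]>15)&(h[:,0]<35)&(h[:,1]>120)&(P[:,2]>.13)
    Q=(P-o)@M*1000
    for m,col in((g,(255,0,0)),(b,(0,160,200))):
        print(n,m.sum(),'mean',Q[m].mean(0).round(1),'min',np.percentile(Q[m],3,0).round(1),'max',np.percentile(Q[m],97,0).round(1))
        for q in Q[m]:
            # panels: left x-y view along stem, right x-z
            cv2.circle(pl,(int(200+q[0]*4),int(150+300*k-q[1]*4)),2,col,-1); cv2.circle(pl,(int(600+q[0]*4),int(220+300*k-q[2]*3.)),2,col,-1)
    e=g&(Q[:,2]>np.percentile(Q[g,2],97)-6); print(' end',e.sum(),Q[e].mean(0).round(1),cv2.minAreaRect(Q[e,:2].astype(np.float32)))
    cv2.line(pl,(0,300),(800,300),(0,0,0))
cv2.imwrite('pics/sc.png',pl)
E
```

```text
top 77 mean [-19.4   1.2  44.4] min [-32.8 -10.7  18. ] max [-11.8  11.2  63.1]
top 143 mean [-14.    2.1   4.8] min [-42.2 -22.6 -18.1] max [-0.4 21.6 20.9]
 end 22 [-23.7   0.2  60.3] ((-22.596866607666016, 0.4564695358276367), (16.353818893432617, 15.760354042053223), 30.518341064453125)
side 104 mean [-25.    6.3  40.4] min [-37.5  -6.4  17.8] max [-13.8  13.4  60.2]
side 126 mean [-19.3  12.4   5.1] min [-45.6  -6.6 -16.6] max [-1.7 23.4 17.4]
 end 22 [-22.7   3.1  57.6] ((-21.267704010009766, 2.0984983444213867), (17.727439880371094, 13.927778244018555), 33.49025344848633)
```

View pics/sc.png

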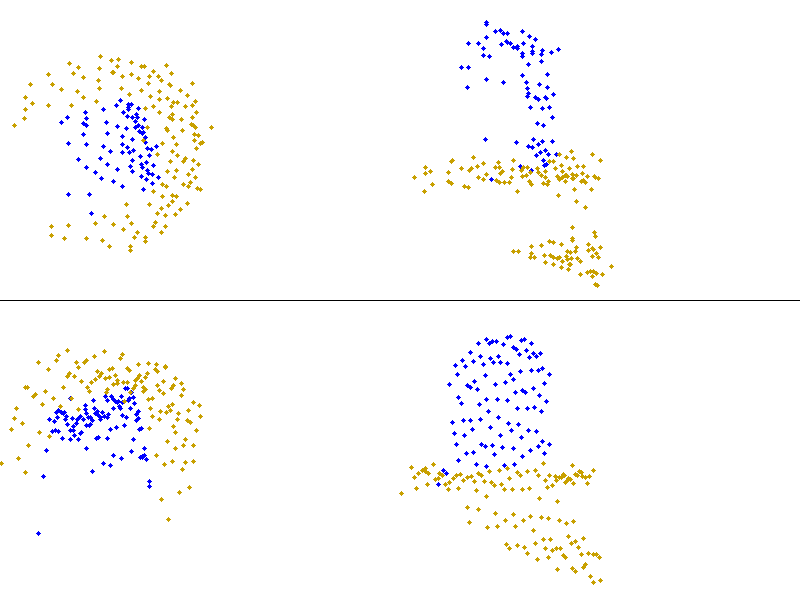

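The plots show the stem's square end-on: one flat in each view, turned by 20–25°, with the shoulder plane at about 15 mm in this frame. I fit both flats next.

```bash
python3 - <<'E'
from h import *
yaw=np.radians(15.5); M=(R.from_euler('z',yaw)*R.from_euler('y',-np.pi/6)).as_matrix(); o=np.array([.5575,-.1972,.150])
A=[];L={}
for k,(n,c,rad) in enumerate((('top',(377,185),12),('side',(351,145),16))):
    im=load(n); C=cloud(im); u0,v0=c; sl=np.s_[v0-rad-8:v0+rad+8,u0-rad-8:u0+rad+8]
    P=C[sl].reshape(-1,3); h=cv2.cvtColor(im['pixels'],cv2.COLOR_BGR2HSV)[sl].reshape(-1,3).astype(int); Q=(P-o)@M*1000
    near=np.linalg.norm(P[:,:2]-[.53,-.2],axis=1)<.08
    g=near&(h[:,1]<70)&(h[:,2]>90)&(Q[:,2]>20)&(Q[:,2]<48); b=near&(h[:,0]>15)&(h[:,0]<35)&(h[:,1]>120)&(Q[:,2]>9)&(Q[:,2]<21)
    q=Q[g]
    nrm=np.array([np.cos(.4),np.sin(.4)]) if k==0 else np.array([-np.sin(.4),np.cos(.4)])
    for _ in range(8):
        d=q[:,:2]@nrm; f=abs(d-np.median(d))<3.5
        vx,vy,x0,y0=cv2.fitLine(q[f,:2].astype(np.float32),cv2.DIST_HUBER,0,.01,.01).ravel()
        w=np.array([vy,-vx]); nrm=w*np.sign(w@nrm)
    L[n]=(nrm,nrm@[x0,y0]); print(n,f.sum(),'angle',np.degrees(np.arctan2(nrm[1],nrm[0]))-90*k,'off',nrm@[x0,y0])
    pl=np.linalg.lstsq(np.c_[Q[b][:,:2],np.ones(b.sum())],Q[b][:,2],rcond=None)[0]
    print(' shoulder z',np.median(Q[b,2]),'tilt',pl[:2],'circ',cv2.minEnclosingCircle(Q[b][:,:2].astype(np.float32)))
    # end face normal check & stem face lean
    e=near&(h[:,1]<70)&(h[:,2]>90)&(Q[:,2]>56); print(' end z',np.median(Q[e,2]))
    B=np.linalg.lstsq(np.c_[q[f][:,2],np.ones(f.sum())],q[f][:,:2]@nrm,rcond=None)[0]; print(' face lean',B[0])
N=np.array([L['top'][0],L['side'][0]]); ctr=np.linalg.solve(N,[L['top'][1]-11,L['side'][1]-11]); print('centre',ctr)
print('seat world',o+M@np.r_[ctr,15.5]/1000)
E
```

```text
top 28 angle 14.590695886605928 off -13.944258021551446
 shoulder z 14.744434533897346 tilt [-0.00115214  0.00780807] circ ((-22.668487548828125, -0.07577264308929443), 25.67584228515625)
 end z 58.99261780210829
 face lean 0.015260767349517573
side 45 angle 22.66532117426634 off 18.68093800014225
 shoulder z 14.317359572743387 tilt [-0.0131984  -0.07714932] circ ((-24.027673721313477, 2.285395622253418), 25.48594856262207)
 end z 59.1053156012527
 face lean 0.003395523616723661
centre [-25.20263256  -2.20080059]
seat world [ 0.52958769 -0.20722463  0.15082208]
```

Measured so far:
- Seat: about (0.530, -0.2055, 0.150)
- Stem axis: (-0.482, -0.134, 0.866)
- Stem turn: about 20°
- Handle: about (0.569, 0.2075), bar along 104.5°

I now move above the funnel, with the closing line turned to 14.5°.

```bash
python3 -m handwheel '[{"xyz":[42,42,18],"delta_rot":[0,0,0.107],"jaw":0},{"xyz":[42,42,18],"delta_rot":[0,0,0.107],"jaw":0},{"xyz":[42,42,18],"delta_rot":[0,0,0.107],"jaw":0},{"xyz":[42,42,18],"delta_rot":[0,0,0.107],"jaw":0},{"xyz":[42,42,18],"delta_rot":[0,0,0.107],"jaw":0},{"xyz":[42,42,18],"delta_rot":[0,0,0.107],"jaw":0},{"xyz":[42,42,18],"delta_rot":[0,0,0.107],"jaw":0},{"xyz":[42,42,18],"delta_rot":[0,0,0.107],"jaw":0}]'
python3 -m handwheel '[{"xyz":[3,57.5,0],"delta_rot":[0,0,0.079],"jaw":0},{"xyz":[3,57.5,0],"delta_rot":[0,0,0.079],"jaw":0},{"xyz":[3,57.5,0],"delta_rot":[0,0,0.079],"jaw":0},{"xyz":[3,57.5,0],"delta_rot":[0,0,0.079],"jaw":0},{"xyz":[3,57.5,0],"delta_rot":[0,0,0.079],"jaw":0},{"xyz":[3,57.5,0],"delta_rot":[0,0,0.079],"jaw":0},{"xyz":[3,57.5,0],"delta_rot":[0,0,0.079],"jaw":0},{"xyz":[3,57.5,0],"delta_rot":[0,0,0.079],"jaw":0}]'
cat > st.py <<'E'
from h import *
o=r.observe(); m=R.from_rotvec(o['orientation']).as_matrix()
print('t',round(o['clock'],2),'p',(o['ee_pos']*1000).round(1),'y',m[:,1].round(3),'yaw',round(np.degrees(np.arctan2(m[1,1],m[0,1])),1),'z',m[:,2].round(3),'q',o['qpos'].round(2),'F',o['wrist_force'].round(1),'T',o['torque'].round(2),'gap',round(o['finger_gap']*1000,1),'grip',round(o['grip_force'],1))
E
python3 st.py; python3 -c "from rig import r;print([a for a in dir(r) if a[0]!='_'])"
```

```text
clock: 1.1
ee_pos: [0.543, -0.2524, 0.3591]
orientation: [-2.597, -1.768, 0.0]
wrist_force: [-0.3, -0.6, -0.9]
finger_gap: 0.0949
grip_force: 0.0
clock: 2.1
ee_pos: [0.5657, 0.2078, 0.3584]
orientation: [-1.92, -2.486, 0.001]
wrist_force: [0.6, -0.6, -0.7]
finger_gap: 0.0951
grip_force: 0.0
t 2.1 p [565.7 207.8 358.4] y [ 0.968  0.253 -0.   ] yaw 14.6 z [-0. -0. -1.] q [ 0.24  0.35  1.4  -0.    1.39 -0.01] F [ 0.6 -0.6 -0.7] T [-0.06 -0.17 -0.04] gap 95.1 grip 0.0
['PlanningError', 'grasp_offset', 'observe']
```

```bash
python3 -m handwheel '[{"xyz":[3,0,-55],"delta_rot":[0,0,0],"jaw":0},{"xyz":[0,0,-55],"delta_rot":[0,0,0],"jaw":0},{"xyz":[0,0,-50],"delta_rot":[0,0,0],"jaw":0},{"xyz":[0,0,-35],"delta_rot":[0,0,0],"jaw":0},{"xyz":[0,0,-20],"delta_rot":[0,0,0],"jaw":0},{"xyz":[0,0,-11],"delta_rot":[0,0,0],"jaw":0},{"xyz":[0,0,0],"delta_rot":[0,0,0],"jaw":0}]' 40; python3 st.py
python3 -m handwheel '[{"xyz":[0,0,0],"delta_rot":[0,0,0],"jaw":1},{"xyz":[0,0,0],"delta_rot":[0,0,0],"jaw":1},{"xyz":[0,0,0],"delta_rot":[0,0,0],"jaw":1},{"xyz":[0,0,0],"delta_rot":[0,0,0],"jaw":1},{"xyz":[0,0,0],"delta_rot":[0,0,0],"jaw":1},{"xyz":[0,0,0],"delta_rot":[0,0,0],"jaw":1}]' 40; python3 st.py
```

```text
clock: 2.98
ee_pos: [0.5689, 0.2059, 0.1323]
orientation: [-1.923, -2.484, 0.001]
wrist_force: [0.5, -0.6, 1.2]
finger_gap: 0.095
grip_force: 0.0
t 2.98 p [568.9 205.9 132.3] y [ 0.968  0.25  -0.001] yaw 14.5 z [-0.001 -0.    -1.   ] q [ 0.24  0.55  1.7  -0.    0.89 -0.01] F [ 0.5 -0.6  1.2] T [-0.02 -0.18  0.04] gap 95.0 grip 0.0
clock: 3.72
ee_pos: [0.569, 0.2059, 0.1327]
orientation: [1.923, 2.484, 0.0]
wrist_force: [0.2, 0.3, -0.8]
finger_gap: 0.0404
grip_force: 0.0
t 3.73 p [569.  205.9 132.7] y [0.968 0.25  0.   ] yaw 14.5 z [ 0. -0. -1.] q [ 0.24  0.55  1.7  -0.    0.89 -0.01] F [ 0.2  0.3 -0.8] T [-0.01 -0.16  0.  ] gap 40.4 grip 0.0
```

```bash
python3 -m handwheel '[{"xyz":[0,0,0],"delta_rot":[0,0,0],"jaw":1},{"xyz":[0,0,0],"delta_rot":[0,0,0],"jaw":1},{"xyz":[0,0,0],"delta_rot":[0,0,0],"jaw":1},{"xyz":[0,0,0],"delta_rot":[0,0,0],"jaw":1},{"xyz":[0,0,0],"delta_rot":[0,0,0],"jaw":1},{"xyz":[0,0,0],"delta_rot":[0,0,0],"jaw":1}]' 40; python3 st.py
```

```text
clock: 4.47
ee_pos: [0.5689, 0.2059, 0.1326]
orientation: [-1.923, -2.484, 0.0]
wrist_force: [-0.5, -0.8, -1.8]
finger_gap: 0.0158
grip_force: 40.0
t 4.47 p [568.9 205.9 132.6] y [ 0.968  0.25  -0.   ] yaw 14.5 z [-0. -0. -1.] q [ 0.24  0.55  1.7  -0.    0.89 -0.01] F [-0.5 -0.8 -1.8] T [ 0.01 -0.14  0.  ] gap 15.8 grip 40.0
```

Gripped: the gap is 15.8 mm, matching the 16 mm bar. I lift it straight out and look.

```bash
python3 -m handwheel '[{"xyz":[0,0,15],"delta_rot":[0,0,0],"jaw":1},{"xyz":[0,0,30],"delta_rot":[0,0,0],"jaw":1},{"xyz":[0,0,45],"delta_rot":[0,0,0],"jaw":1},{"xyz":[0,0,50],"delta_rot":[0,0,0],"jaw":1},{"xyz":[0,0,50],"delta_rot":[0,0,0],"jaw":1},{"xyz":[0,0,30],"delta_rot":[0,0,0],"jaw":1},{"xyz":[0,0,10],"delta_rot":[0,0,0],"jaw":1},{"xyz":[0,0,0],"delta_rot":[0,0,0],"jaw":1}]'; python3 st.py
python3 - <<'E'
from h import *
o=r.observe(); m=R.from_rotvec(o['orientation']).as_matrix(); p=o['ee_pos']
s=snap('side'); C=cloud(s); Q=(C-p)@m*1000; uv=proj(s,p)[0].astype(int); print(uv)
x,y=max(uv[0]-75,0),max(uv[1]-60,0); cv2.imwrite('pics/held.png',cv2.resize(s['pixels'][y:y+120,x:x+150],None,fx=5,fy=5,interpolation=cv2.INTER_CUBIC))
h=s['pixels'].max(2)
for a,b,nm in((-20,2,'bar'),(8,50,'collar')):
    k=(abs(Q[...,0])<75)&(abs(Q[...,1])<35)&(Q[...,2]>a)&(Q[...,2]<b)
    q=Q[k]; print(nm,k.sum(),np.percentile(q,1,0).round(1),np.percentile(q,99,0).round(1))
k=(abs(Q[...,0])<40)&(abs(Q[...,1])<40)&(Q[...,2]>2)&(Q[...,2]<75); print('low z',np.percentile(Q[k][:,2],98))
E
```

```text
clock: 5.48
ee_pos: [0.5688, 0.2058, 0.3627]
orientation: [1.923, 2.484, 0.0]
wrist_force: [0.5, -0.0, -2.6]
finger_gap: 0.0156
grip_force: 40.0
t 5.47 p [568.8 205.8 362.7] y [0.968 0.25  0.   ] yaw 14.5 z [ 0.  0. -1.] q [ 0.24  0.35  1.39  0.    1.4  -0.01] F [ 0.5 -0.  -2.6] T [-0.03 -0.06 -0.03] gap 15.6 grip 40.0
[238 135]
bar 286 [-56.4 -15.5 -19.7] [62.1  6.1  1.2]
collar 318 [-18.7 -20.8   8.7] [22.5 17.9 49.6]
low z 55.861242033563244
```

View pics/held.png

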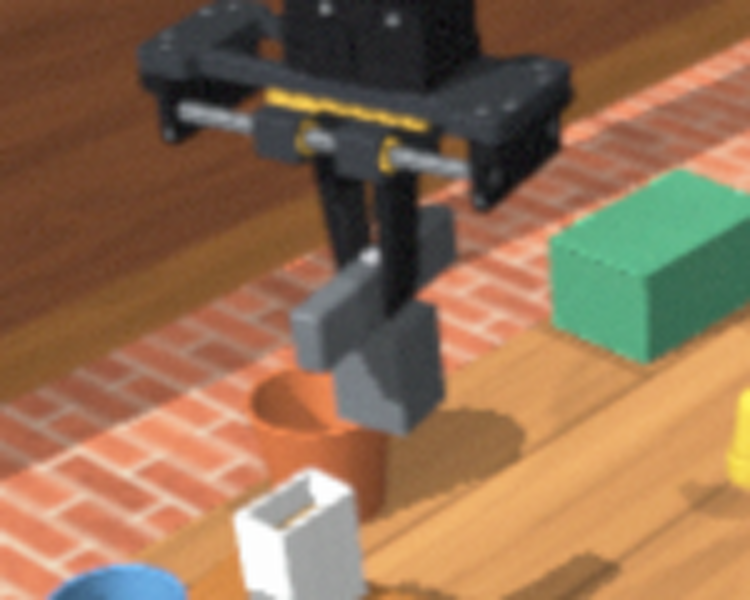

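The handle hangs straight, with its centre about 2 mm along +tool x of the TCP. I carry it toward the tap while turning -69° in yaw, then tilt it to the stem's lean.

```bash
python3 -m handwheel '[{"xyz":[-12.7,-53.7,0],"delta_rot":[0,0,-0.1505],"jaw":1},{"xyz":[-12.7,-53.7,0],"delta_rot":[0,0,-0.1505],"jaw":1},{"xyz":[-12.7,-53.7,0],"delta_rot":[0,0,-0.1505],"jaw":1},{"xyz":[-12.7,-53.7,0],"delta_rot":[0,0,-0.1505],"jaw":1},{"xyz":[-12.7,-53.7,0],"delta_rot":[0,0,-0.1505],"jaw":1},{"xyz":[-12.7,-53.7,0],"delta_rot":[0,0,-0.1505],"jaw":1},{"xyz":[-12.7,-53.7,0],"delta_rot":[0,0,-0.1505],"jaw":1},{"xyz":[-12.7,-53.7,0],"delta_rot":[0,0,-0.1505],"jaw":1}]'
python3 -m handwheel '[{"xyz":[0,0,0],"delta_rot":[0.028,-0.101,0],"jaw":1},{"xyz":[0,0,0],"delta_rot":[0.028,-0.101,0],"jaw":1},{"xyz":[0,0,0],"delta_rot":[0.028,-0.101,0],"jaw":1},{"xyz":[0,0,0],"delta_rot":[0.028,-0.101,0],"jaw":1},{"xyz":[0,0,0],"delta_rot":[0.028,-0.101,0],"jaw":1},{"xyz":[0,0,0],"delta_rot":[0,0,0],"jaw":1}]' >/dev/null; python3 st.py
```

```text
clock: 6.52
ee_pos: [0.4664, -0.2252, 0.3613]
orientation: [-2.993, -0.95, 0.002]
wrist_force: [0.4, -0.4, -2.3]
finger_gap: 0.0159
grip_force: 40.0
t 7.28 p [ 466.2 -223.9  361.1] y [ 0.535 -0.828  0.168] yaw -57.1 z [ 0.48   0.134 -0.867] q [-0.82  0.09  1.84  0.54  1.02 -0.11] F [-0.   0.4 -2.6] T [-0.1   0.35 -0.03] gap 16.0 grip 40.0
```

```bash
python3 -m handwheel '[{"xyz":[0,0,-30],"delta_rot":[0,0,0],"jaw":1},{"xyz":[0,0,-30],"delta_rot":[0,0,0],"jaw":1},{"xyz":[1,0,-25],"delta_rot":[0,0,0],"jaw":1},{"xyz":[0,0,-12],"delta_rot":[0,0,0],"jaw":1},{"xyz":[0,0,0],"delta_rot":[0,0,0],"jaw":1}]' >/dev/null; python3 st.py
python3 - <<'E'
from h import *
o=r.observe(); T=R.from_rotvec(o['orientation']).as_matrix(); p=o['ee_pos']
seat=np.array([.530,-.2055,.150]); M=(R.from_euler('z',15.5,degrees=True)*R.from_euler('y',-np.pi/6)).as_matrix()
out=[]
for n in('side','top'):
    s=snap(n); C=cloud(s); Q=(C-p)@T*1000; S=(C-seat)@M*1000
    h=cv2.cvtColor(s['pixels'],cv2.COLOR_BGR2HSV).astype(int)
    k=(abs(Q[...,0])<75)&(abs(Q[...,1])<35)&(Q[...,2]>8)&(Q[...,2]<52); print(n,'collar',k.sum(),*[np.percentile(Q[k],a,0).round(1) for a in(2,98)])
    k=(abs(Q[...,0])<75)&(abs(Q[...,1])<30)&(Q[...,2]>-20)&(Q[...,2]<2); print(n,'bar',k.sum(),*[np.percentile(Q[k],a,0).round(1) for a in(2,98)]) if k.any() else 0
    g=(abs(S[...,0])<25)&(abs(S[...,1])<25)&(S[...,2]>4)&(S[...,2]<50)&(h[...,1]<70)&(h[...,2]>90); print(n,'stem',g.sum(),*[np.percentile(S[g],a,0).round(1) for a in(2,98)]) if g.any() else 0
    u=proj(s,p)[0].astype(int); x,y=max(u[0]-60,0),max(u[1]-55,0); out.append(cv2.resize(s['pixels'][y:y+130,x:x+120],(400,433),interpolation=cv2.INTER_CUBIC))
cv2.imwrite('pics/pre.png',np.hstack(out))
E
```

```text
t 7.9 p [ 468.5 -223.5  265.1] y [ 0.537 -0.826  0.17 ] yaw -57.0 z [ 0.481  0.135 -0.867] q [-0.81  0.19  2.    0.66  0.81 -0.29] F [-0.2  0.5 -1.7] T [-0.17  0.44 -0.04] gap 15.4 grip 40.0
side collar 197 [-15.7 -22.3   9.1] [21.6 17.  51.3]
side bar 210 [-37.6 -15.6 -19.5] [61.5  0.7  1.5]
side stem 101 [-11.9  -5.7   5.3] [11.5 14.3 45.9]
top collar 45 [  0.  -17.9   8.9] [23.3 19.5 49.8]
top bar 42 [  3.7 -16.  -19.5] [61.8 18.2  1. ]
top stem 25 [-10.   -7.1   8.1] [12.9 12.7 40.1]
```

View pics/pre.png

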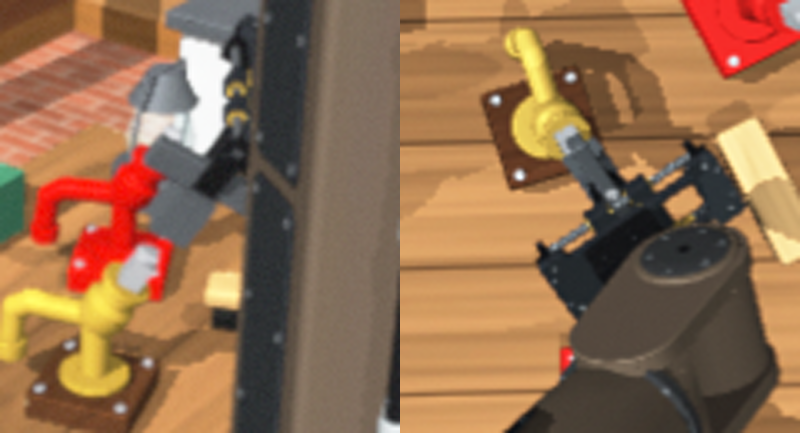

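The collar sits above the stem tip in both views, side (180,215) and (145,265) in the crop, and roughly in line. I compare the same-side flats of collar and stem per camera, so that the calibration error cancels.

```bash
cat > flats.py <<'E'
from h import *
o=r.observe(); T=R.from_rotvec(o['orientation']).as_matrix(); p=o['ee_pos']
seat=np.array([.530,-.2055,.150]); sx=((seat-p)@T*1000); print('seat in tool',sx.round(1))
def fit(q,i,pos,lab):
    j=1-i
    d=q[:,i]*pos; f=d>np.percentile(d,90)-8
    for _ in range(5):
        a,b=np.polyfit(q[f,j],d[f],1); res=d-a*q[:,j]-b; f=abs(res)<3
    print(lab,f.sum(),'offset at j=0: %.1f'%(b*pos),'mean %.1f'%(np.mean(q[f,i])),'slope deg %.1f'%np.degrees(np.arctan(a*pos)),'span j',np.percentile(q[f,j],[3,97]).round(1))
for n,i,pos in(('side',1,-1),('top',0,1),('side',0,1)):
    s=load(n); C=cloud(s); Q=(C-p)@T*1000; h=cv2.cvtColor(s['pixels'],cv2.COLOR_BGR2HSV).astype(int)
    k=(abs(Q[...,0])<30)&(abs(Q[...,1])<30)&(Q[...,2]>9)&(Q[...,2]<54); fit(Q[k],i,pos,n+' collar')
    e=sx-Q; g=(abs(e[...,0])<25)&(abs(e[...,1])<25)&(e[...,2]>4)&(e[...,2]<33)&(h[...,1]<70)&(h[...,2]>90); 
    if g.sum()>8: fit(Q[g],i,pos,n+' stem')
E
python3 flats.py
```

```text
seat in tool [ -2.2  -2.3 132.7]
side collar 132 offset at j=0: -18.7 mean -18.6 slope deg 2.2 span j [-15.2  20.2]
side stem 45 offset at j=0: -12.0 mean -12.3 slope deg 11.7 span j [-11.2   9.5]
top collar 42 offset at j=0: 20.1 mean 20.1 slope deg 1.1 span j [-18.   18.8]
top stem 17 offset at j=0: 8.0 mean 8.2 slope deg -5.4 span j [-11.6   8.4]
side collar 71 offset at j=0: 19.7 mean 19.5 slope deg 2.5 span j [-20.3  16.5]
side stem 26 offset at j=0: 8.9 mean 5.4 slope deg 23.5 span j [-17.1   2.6]
```

The depth noise makes the small flats' angles unsure, so I average several snapshots and fit a 22 mm square and a 38 mm square to the stem and collar points.

```bash
cat > sq.py <<'E'
from h import *
from scipy.optimize import least_squares
import sys
o=r.observe(); T=R.from_rotvec(o['orientation']).as_matrix(); p=o['ee_pos']
seat=np.array([.530,-.2055,.150]); sx=((seat-p)@T*1000)
D={}
for n in('side','top'):
    L=[eyes.snapshot(n) for _ in range(12)]; s=dict(L[0]); z=np.stack([l['range_z'] for l in L]); s['range_z']=np.where((z>0).all(0),np.median(z,0),0); s['noise']=np.median(z.std(0))
    s['pixels']=np.mean([l['pixels'] for l in L],0).astype(np.uint8); D[n]=s; np.savez(n+'_avg.npz',**s); print(n,'noise',s['noise'])
def square(q,half,lab):
    def f(v):
        c,sn=np.cos(v[2]),np.sin(v[2]); d=q[:,:2]-v[:2]; a=np.abs(np.c_[d@[c,sn],d@[-sn,c]])-half
        return np.hypot(*np.maximum(a,0).T)+np.minimum(a.max(1),0)
    best=min((least_squares(f,[*q[:,:2].mean(0)*0.5,a],loss='soft_l1',f_scale=1.) for a in(-.3,0,.3)),key=lambda k:k.cost)
    print(lab,len(q),'c',best.x[:2].round(1),'deg about tool z %.1f'%np.degrees(best.x[2]),'rms %.2f'%np.sqrt(np.mean(best.fun**2)))
pc,ps=[],[]
for n,s in D.items():
    C=cloud(s); Q=(C-p)@T*1000; h=cv2.cvtColor(s['pixels'],cv2.COLOR_BGR2HSV).astype(int)
    k=(abs(Q[...,0])<30)&(abs(Q[...,1])<30)&(Q[...,2]>9)&(Q[...,2]<52); e=sx-Q
    g=(abs(e[...,0])<20)&(abs(e[...,1])<20)&(e[...,2]>5)&(e[...,2]<32)&(h[...,1]<70)&(h[...,2]>90)
    pc.append(Q[k]);ps.append(Q[g]); square(Q[k],19,n+' collar'); square(Q[g],11,n+' stem')
square(np.vstack(pc),19,'both collar'); square(np.vstack(ps),11,'both stem')
E
python3 sq.py
```

```text
side noise 0.0027282601
top noise 0.004672843
side collar 183 c [1.5 0.7] deg about tool z 0.0 rms 0.62
side stem 57 c [-2.3 -1.4] deg about tool z 8.4 rms 0.66
top collar 43 c [0.6 0.1] deg about tool z 180.2 rms 0.46
top stem 20 c [-3. -2.] deg about tool z 6.2 rms 0.45
both collar 226 c [1.1 0.7] deg about tool z 0.2 rms 0.67
both stem 77 c [-2.7 -1.5] deg about tool z 8.0 rms 0.66
```

Both cameras agree: the stem's centre lies (-3.8, -2.2) mm from the collar's in tool axes, and it is turned +8° about tool z. I correct that and start down the stem.

```bash
python3 -m handwheel '[{"xyz":[-3.8,-0.3,-2.2],"delta_rot":[0.067,0.019,-0.121],"jaw":1},{"xyz":[4.8,1.35,-8.7],"delta_rot":[0,0,0],"jaw":1},{"xyz":[4.8,1.35,-8.7],"delta_rot":[0,0,0],"jaw":1},{"xyz":[3.4,0.95,-6.1],"delta_rot":[0,0,0],"jaw":1},{"xyz":[2.4,0.68,-4.3],"delta_rot":[0,0,0],"jaw":1},{"xyz":[2.4,0.68,-4.3],"delta_rot":[0,0,0],"jaw":1},{"xyz":[0,0,0],"delta_rot":[0,0,0],"jaw":1}]' > /dev/null; python3 st.py
python3 -m handwheel '[{"xyz":[2.4,0.68,-4.3],"delta_rot":[0,0,0],"jaw":1},{"xyz":[0,0,0],"delta_rot":[0,0,0],"jaw":1}]' > /dev/null; python3 st.py
```

```text
t 10.07 p [ 482.4 -218.9  231.1] y [ 0.435 -0.894  0.104] yaw -64.0 z [ 0.482  0.134 -0.866] q [-0.78  0.25  2.03  0.72  0.72 -0.2 ] F [-0.1 -0.4 -1.9] T [-0.11  0.42 -0.01] gap 15.7 grip 40.0
t 10.32 p [ 484.8 -218.2  226.8] y [ 0.435 -0.894  0.104] yaw -64.1 z [ 0.482  0.133 -0.866] q [-0.78  0.26  2.03  0.72  0.71 -0.21] F [-0.1 -0.3 -2.3] T [-0.16  0.46  0.03] gap 15.7 grip 40.0
```

```bash
python3 -m handwheel '[{"xyz":[2.4,0.68,-4.3],"delta_rot":[0,0,0],"jaw":1},{"xyz":[2.4,0.68,-4.3],"delta_rot":[0,0,0],"jaw":1},{"xyz":[0,0,0],"delta_rot":[0,0,0],"jaw":1}]' > /dev/null; python3 st.py
python3 -m handwheel '[{"xyz":[2.4,0.68,-4.3],"delta_rot":[0,0,0],"jaw":1},{"xyz":[2.4,0.68,-4.3],"delta_rot":[0,0,0],"jaw":1},{"xyz":[0,0,0],"delta_rot":[0,0,0],"jaw":1}]' > /dev/null; python3 st.py
```

```text
t 10.7 p [ 489.6 -216.8  218. ] y [ 0.435 -0.894  0.104] yaw -64.1 z [ 0.481  0.134 -0.866] q [-0.77  0.27  2.03  0.74  0.69 -0.22] F [ 0.1 -0.5 -1.1] T [-0.13  0.45 -0.02] gap 15.9 grip 40.0
t 11.07 p [ 494.4 -215.4  209.4] y [ 0.435 -0.894  0.104] yaw -64.1 z [ 0.481  0.134 -0.866] q [-0.76  0.29  2.04  0.76  0.67 -0.24] F [-0.2 -0.1 -1.2] T [-0.1   0.5  -0.01] gap 15.9 grip 40.0
```

Still free of force. I continue in smaller steps until the shoulder is felt.

```bash
python3 -m handwheel '[{"xyz":[1.9,0.54,-3.5],"delta_rot":[0,0,0],"jaw":1},{"xyz":[1.9,0.54,-3.5],"delta_rot":[0,0,0],"jaw":1},{"xyz":[0,0,0],"delta_rot":[0,0,0],"jaw":1}]' > /dev/null; python3 st.py
python3 -m handwheel '[{"xyz":[0.96,0.27,-1.73],"delta_rot":[0,0,0],"jaw":1},{"xyz":[0,0,0],"delta_rot":[0,0,0],"jaw":1}]' > /dev/null; python3 st.py
python3 -m handwheel '[{"xyz":[0.96,0.27,-1.73],"delta_rot":[0,0,0],"jaw":1},{"xyz":[0,0,0],"delta_rot":[0,0,0],"jaw":1}]' > /dev/null; python3 st.py
```

```text
t 11.45 p [ 498.2 -214.4  202.5] y [ 0.435 -0.894  0.104] yaw -64.1 z [ 0.482  0.134 -0.866] q [-0.75  0.31  2.04  0.77  0.65 -0.25] F [-0.5 -0.7 -2.1] T [-0.09  0.47  0.03] gap 15.8 grip 40.0
t 11.7 p [ 499.2 -214.2  201.1] y [ 0.435 -0.894  0.104] yaw -64.1 z [ 0.482  0.133 -0.866] q [-0.75  0.31  2.04  0.78  0.65 -0.25] F [ 0.2  0.3 -1.6] T [-0.14  0.48  0.07] gap 15.8 grip 40.0
t 11.95 p [ 500.1 -213.9  199.3] y [ 0.435 -0.894  0.104] yaw -64.1 z [ 0.482  0.133 -0.866] q [-0.74  0.31  2.04  0.78  0.65 -0.26] F [-0.3  0.1 -1.5] T [-0.15  0.43 -0.02] gap 15.4 grip 40.0
```

```bash
for i in 1; do python3 -m handwheel '[{"xyz":[0.48,0.13,-0.87],"delta_rot":[0,0,0],"jaw":1},{"xyz":[0,0,0],"delta_rot":[0,0,0],"jaw":1}]' > /dev/null; python3 st.py; done
python3 -m handwheel '[{"xyz":[0.48,0.13,-0.87],"delta_rot":[0,0,0],"jaw":1},{"xyz":[0,0,0],"delta_rot":[0,0,0],"jaw":1}]' > /dev/null; python3 st.py
python3 -m handwheel '[{"xyz":[0.48,0.13,-0.87],"delta_rot":[0,0,0],"jaw":1},{"xyz":[0,0,0],"delta_rot":[0,0,0],"jaw":1}]' > /dev/null; python3 st.py
```

```text
t 12.2 p [ 500.5 -213.9  198.9] y [ 0.435 -0.894  0.105] yaw -64.1 z [ 0.482  0.133 -0.866] q [-0.74  0.31  2.04  0.78  0.65 -0.26] F [-5.1 -0.9  2.7] T [-0.01  0.81  0.12] gap 15.5 grip 40.0
t 12.45 p [ 500.7 -214.   198.8] y [ 0.435 -0.894  0.106] yaw -64.1 z [ 0.483  0.132 -0.866] q [-0.74  0.31  2.04  0.78  0.64 -0.26] F [-15.4  -1.5  17. ] T [0.22 1.53 0.33] gap 15.7 grip 40.0
t 12.7 p [ 500.8 -214.   198.7] y [ 0.435 -0.894  0.107] yaw -64.1 z [ 0.484  0.132 -0.865] q [-0.74  0.31  2.04  0.79  0.64 -0.26] F [-26.8  -3.3  29.2] T [0.53 2.17 0.54] gap 15.8 grip 40.1
```

Contact at the predicted depth, with an almost purely axial force of about 39 N, so the collar is home on the shoulder. I ease off and turn counter-clockwise about the stem axis.

```bash
python3 -m handwheel '[{"xyz":[-0.9,-0.25,1.6],"delta_rot":[0,0,0],"jaw":1},{"xyz":[0,0,0],"delta_rot":[0,0,0],"jaw":1},{"xyz":[0,0,0],"delta_rot":[0,0,0],"jaw":1}]' >/dev/null; python3 st.py
python3 -m handwheel '[{"xyz":[0.15,-0.16,0.06],"delta_rot":[-0.058,-0.016,0.104],"jaw":1},{"xyz":[0.15,-0.16,0.06],"delta_rot":[-0.058,-0.016,0.104],"jaw":1},{"xyz":[0.15,-0.16,0.06],"delta_rot":[-0.058,-0.016,0.104],"jaw":1},{"xyz":[0,0,0],"delta_rot":[0,0,0],"jaw":1}]' >/dev/null; python3 st.py
```

```text
t 13.07 p [ 500.6 -214.1  198.8] y [ 0.435 -0.894  0.105] yaw -64.1 z [ 0.482  0.133 -0.866] q [-0.74  0.31  2.04  0.78  0.64 -0.26] F [-9.4 -1.7  8.8] T [-0.04  0.86  0.11] gap 16.1 grip 40.0
t 13.57 p [ 501.2 -214.6  199.1] y [ 0.676 -0.685  0.272] yaw -45.4 z [ 0.483  0.132 -0.866] q [-0.74  0.31  2.04  0.78  0.65 -0.62] F [-7.7 -1.2  8.3] T [-0.05  0.74  0.23] gap 15.7 grip 40.0
```

```bash
python3 -m handwheel '[{"xyz":[0.15,-0.16,0.06],"delta_rot":[-0.058,-0.016,0.104],"jaw":1},{"xyz":[0.15,-0.16,0.06],"delta_rot":[-0.058,-0.016,0.104],"jaw":1},{"xyz":[0.15,-0.16,0.06],"delta_rot":[-0.058,-0.016,0.104],"jaw":1},{"xyz":[0.15,-0.16,0.06],"delta_rot":[-0.058,-0.016,0.104],"jaw":1},{"xyz":[0.15,-0.16,0.06],"delta_rot":[-0.058,-0.016,0.104],"jaw":1},{"xyz":[0,0,0],"delta_rot":[0,0,0],"jaw":1}]' >/dev/null; python3 st.py
python3 -m handwheel '[{"xyz":[0.1,-0.1,0.04],"delta_rot":[-0.029,-0.008,0.052],"jaw":1},{"xyz":[0.1,-0.1,0.04],"delta_rot":[-0.029,-0.008,0.052],"jaw":1},{"xyz":[0,0,0],"delta_rot":[0,0,0],"jaw":1}]' >/dev/null; python3 st.py
```

```text
t 14.32 p [ 501.8 -214.9  199.3] y [ 0.872 -0.16   0.462] yaw -10.4 z [ 0.483  0.133 -0.866] q [-0.74  0.31  2.04  0.78  0.65 -1.22] F [-8.4  1.4  9.7] T [0.27 0.69 0.4 ] gap 15.9 grip 40.0
t 14.7 p [ 502.  -215.   199.4] y [ 0.875 -0.042  0.482] yaw -2.8 z [ 0.483  0.133 -0.866] q [-0.74  0.31  2.04  0.78  0.65 -1.34] F [-8.1  1.6 10.6] T [0.49 0.73 0.52] gap 15.9 grip 40.0
```

```bash
python3 -m handwheel '[{"xyz":[0,-0.1,0],"delta_rot":[-0.029,-0.008,0.052],"jaw":1},{"xyz":[0,-0.1,0],"delta_rot":[-0.029,-0.008,0.052],"jaw":1},{"xyz":[0,0,0],"delta_rot":[0,0,0],"jaw":1}]' >/dev/null; python3 st.py
python3 -m handwheel '[{"xyz":[0,-0.1,0],"delta_rot":[-0.029,-0.008,0.052],"jaw":1},{"xyz":[0,0,0],"delta_rot":[0,0,0],"jaw":1}]' >/dev/null; python3 st.py
python3 -m handwheel '[{"xyz":[0,-0.1,0],"delta_rot":[-0.029,-0.008,0.052],"jaw":1},{"xyz":[0,0,0],"delta_rot":[0,0,0],"jaw":1}]' >/dev/null; python3 st.py
```

```text
t 15.07 p [ 502.1 -215.1  199.5] y [0.866 0.076 0.495] yaw 5.0 z [ 0.483  0.133 -0.865] q [-0.74  0.31  2.04  0.78  0.65 -1.46] F [-7.1  1.6  9.9] T [0.57 0.41 0.55] gap 15.6 grip 40.0
t 15.32 p [ 502.3 -215.3  199.6] y [0.856 0.135 0.499] yaw 9.0 z [ 0.483  0.133 -0.865] q [-0.74  0.31  2.04  0.78  0.65 -1.52] F [-5.5  2.5  9.5] T [0.55 0.27 0.43] gap 15.6 grip 40.0
t 15.57 p [ 502.2 -214.9  199.6] y [0.843 0.194 0.501] yaw 12.9 z [ 0.483  0.134 -0.865] q [-0.74  0.31  2.04  0.78  0.65 -1.58] F [-5.4  3.8 10.6] T [1.04 0.12 0.65] gap 15.6 grip 40.0
```

```bash
python3 -m handwheel '[{"xyz":[0,0,0],"delta_rot":[-0.029,-0.008,0.052],"jaw":1},{"xyz":[0,0,0],"delta_rot":[0,0,0],"jaw":1}]' >/dev/null; python3 st.py
python3 -m handwheel '[{"xyz":[0,0,0],"delta_rot":[-0.029,-0.008,0.052],"jaw":1},{"xyz":[0,0,0],"delta_rot":[0,0,0],"jaw":1}]' >/dev/null; python3 st.py
```

```text
t 15.82 p [ 502.1 -214.9  199.5] y [0.828 0.25  0.502] yaw 16.8 z [ 0.483  0.134 -0.865] q [-0.74  0.31  2.04  0.78  0.65 -1.64] F [-7.2  3.6 10.8] T [ 1.54  0.31 -0.16] gap 16.2 grip 40.5
t 16.07 p [ 502.3 -215.3  199.6] y [0.81  0.307 0.5  ] yaw 20.8 z [ 0.484  0.133 -0.865] q [-0.74  0.31  2.04  0.78  0.65 -1.7 ] F [-6.2  3.1 10.1] T [ 1.2   0.22 -0.48] gap 16.7 grip 41.4
```

The torque about the stem jumped to -1 Nm and the bar began to twist in the pads, so the stop is reached. I undo the last twist, release, and back out along the stem.

```bash
python3 -m handwheel '[{"xyz":[0,0,0],"delta_rot":[0.029,0.008,-0.052],"jaw":1},{"xyz":[-0.3,-0.1,0.5],"delta_rot":[0.029,0.008,-0.052],"jaw":1},{"xyz":[0,0,0],"delta_rot":[0,0,0],"jaw":1}]' >/dev/null; python3 st.py
python3 -m handwheel '[{"xyz":[0,0,0],"delta_rot":[0,0,0],"jaw":0},{"xyz":[0,0,0],"delta_rot":[0,0,0],"jaw":0},{"xyz":[0,0,0],"delta_rot":[0,0,0],"jaw":0},{"xyz":[0,0,0],"delta_rot":[0,0,0],"jaw":0},{"xyz":[0,0,0],"delta_rot":[0,0,0],"jaw":0},{"xyz":[0,0,0],"delta_rot":[0,0,0],"jaw":0},{"xyz":[0,0,0],"delta_rot":[0,0,0],"jaw":0}]' >/dev/null; python3 st.py
python3 -m handwheel '[{"xyz":[-10,-2.7,18],"delta_rot":[0,0,0],"jaw":0},{"xyz":[-14,-4,25],"delta_rot":[0,0,0],"jaw":0},{"xyz":[-14,-4,25],"delta_rot":[0,0,0],"jaw":0},{"xyz":[-14,-4,25],"delta_rot":[0,0,0],"jaw":0},{"xyz":[-14,-4,25],"delta_rot":[0,0,0],"jaw":0},{"xyz":[-14,-4,25],"delta_rot":[0,0,0],"jaw":0},{"xyz":[0,0,0],"delta_rot":[0,0,0],"jaw":0}]' >/dev/null; python3 st.py
cat > chk.py <<'E'
from h import *
seat=np.array([.530,-.2055,.150]); M=(R.from_euler('z',15.5,degrees=True)*R.from_euler('y',-np.pi/6)).as_matrix(); out=[]
for n in('side','top'):
    L=[eyes.snapshot(n) for _ in range(6)]; s=dict(L[0]); s['range_z']=np.median([l['range_z'] for l in L],0)
    C=cloud(s); S=(C-seat)@M*1000; h=cv2.cvtColor(s['pixels'],cv2.COLOR_BGR2HSV).astype(int)
    k=(abs(S[...,0])<75)&(abs(S[...,1])<75)&(S[...,2]>58)&(S[...,2]<95); q=S[k]
    if len(q): print(n,'bar',len(q),'z95 %.1f'%np.percentile(q[:,2],95),cv2.minAreaRect(q[q[:,2]>75][:,:2].astype(np.float32)))
    k=(np.hypot(S[...,0],S[...,1])<27)&(S[...,2]>2)&(S[...,2]<52); print(' between',k.sum(),'yellow',(h[k][:,1]>120).sum(),'zmin dark %.1f'%np.percentile(S[k&(h[...,1]<100)][:,2],2))
    u=proj(s,seat+M[:,2]*.04)[0].astype(int); x,y=u[0]-50,u[1]-50; out.append(cv2.resize(s['pixels'][y:y+100,x:x+100],(400,400),interpolation=cv2.INTER_CUBIC))
cv2.imwrite('pics/end.png',np.hstack(out))
E
python3 chk.py
```

```text
t 16.45 p [ 502.1 -215.6  199.5] y [0.844 0.193 0.5  ] yaw 12.9 z [ 0.483  0.133 -0.866] q [-0.74  0.31  2.04  0.78  0.65 -1.58] F [0.8 1.6 1.9] T [ 0.37 -0.29  0.18] gap 15.9 grip 39.8
t 17.32 p [ 501.7 -215.8  199.5] y [0.844 0.193 0.5  ] yaw 12.9 z [ 0.483  0.132 -0.866] q [-0.74  0.31  2.04  0.78  0.65 -1.58] F [-0.2  0.2  0.4] T [-0.09  0.1  -0.  ] gap 80.0 grip 0.0
t 18.2 p [ 421.6 -239.1  343.9] y [0.843 0.194 0.501] yaw 12.9 z [ 0.484  0.13  -0.865] q [-0.92  0.06  1.92  0.57  1.03 -1.42] F [-0.1  0.4  0.1] T [-0.08  0.1  -0.03] gap 95.0 grip 0.0
side bar 143 z95 83.7 ((0.09509611129760742, 0.8137588500976562), (118.47683715820312, 15.611571311950684), 87.28866577148438)
 between 130 yellow 8 zmin dark 3.6
top bar 277 z95 84.8 ((-0.272674560546875, -0.8736839294433594), (119.35851287841797, 16.99660873413086), 87.41879272460938)
 between 104 yellow 7 zmin dark 4.6
```

View pics/end.png

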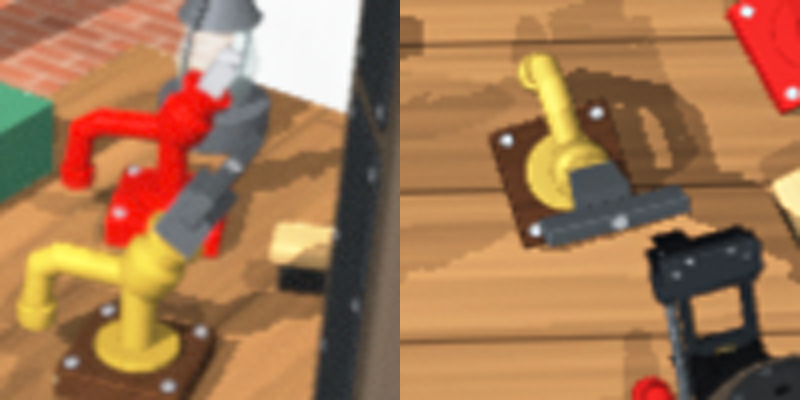

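The crop shows the handle seated on the brass shoulder, side (195,220) and top (610,205). Its bar is centred on the stem axis to within 1 mm and the gripper is clear, so I hand in.

```bash
python3 -c "
from rig import workorder; print(workorder.job_done())"
```

```text
the job is handed in; nothing more can be done
None
```

The tee handle is seated on the brass tap's stem and turned counter-clockwise until torque rose at the stop; I let go, backed clear and handed the job in at about 19 s (no verdict was shown).

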